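Clear the carton feeder's catch tray and hold its spring slide at the index collar

ROBOT

A 7-joint arm with a two-finger parallel gripper is mounted at the origin on a cart in front of the work surface, level with it; the furniture and walls round the work are solid. World frame = base frame: x ahead of the robot, y to its left, z up, the work surface at z = 0. Lengths are in m, angles in rad, forces in N, time in s.
With the tool pointing down it reaches from about 0.425 to 0.925 m from the base axis. Payload 6.8 kg.
Tool frame: the origin (TCP) lies on the front face of the gripper's body, between the roots of the fingers; the fingertips stand 73 mm ahead of it and the grasp point (between the pads) lies 54 mm ahead of it (env.nose_length is the distance from the TCP to the fingertips, in m); z points along the fingers, y is the line along which they close (so a half turn about z gives the same grasp; the last joint's range is limited). The gripper opens to 85 mm and grips with 20 to 120 N. Pads are 22 mm wide; open, the fingers measure 114 mm over their backs; the gripper's body (76 mm by 85 mm) begins 54 mm behind the grasp point. The pads swing forward as they close: fully open they stand 13 mm farther back than shut.
Start: joints at [-1.405, 0.477, 0.022, 1.555, -0.011, 1.109, -0.083], TCP at [0.183, 0.65, 0.304] pointing down, gripper open.
Joint ranges: [-2.96, 2.96], [-0.34, 2.1], [-1.41, 1.46], [0.24, 2.44], [-1.37, 4.51], [0.17, 1.92], [-2.96, 2.96]. Speed limits (rad/s): [2.39, 2.39, 3.14, 3.14, 3.14, 3.14, 3.14].

INTERFACE

Orientations are given as a unit quaternion [w, x, y, z].
In Python, from cell import env, kin, camera, calibration, job gives the robot as it stands. The module is installed in compiled form; this text tells all that it offers. Calls block until the motion is done:
- env.reach(position, orientation): joint-space move of the TCP to a pose.
- env.movel(position, velocity=0.15, rot=None, stop_force=None): straight line of the TCP; rot=None keeps the orientation; velocity is the mean speed in m/s. With stop_force (N) it stops when the force on the tool has changed by that much, and returns True; else False.
- env.goto_joints(angles): joint-space move.
- env.grip(opening, f_grip=None): finger opening in m; f_grip is the grip in N (None keeps the last); returns when the fingers have stopped.
- env.dwell(seconds).
- kin.inverse_kinematics(position, orientation): joint angles nearest the present ones, or None.
- env.get_state(): the state.
- camera(name): name is "scene" or "top" or "wrist"; returns (picture, depth): 480x640x3 uint8, blue, green, red; 480x640 float32, m along the optical axis (not along the pixel's ray), 0 where there is no reading.
- calibration(name): a dict with "fx", "fy", "cx", "cy" (pixels), "rvec" (rotation vector, rad) and "tvec" (3), from world to camera coordinates, as OpenCV has them. Camera axes: x right, y down, z forward; pixel columns grow to the right and rows downward; lengths in m; the calibration is good to about 2 mm. A picture is of the moment at which its call begins: read the wrist's pose just before it. calibration takes no time and is no camera call; for the wrist camera it gives the pose at the moment of the call.
A pose or a line that the arm cannot do raises env.PlanningError and nothing moves.
- job.job_done(): hands the job in; it is judged then, once.
The state is a dict: "time": time; "qpos": joint angles; "joint_velocities": joint speeds; "joint_torque": joint torques, N m; "tcp_pos": TCP position; "orientation": TCP orientation; "force": force on the tool from outside, world axes, zero at the start; "torque": the same for the moment, N m; "opening": finger opening in m; "gripper_force": force on a finger pad.
Only numpy, scipy, OpenCV 4.12 (cv2) and the standard library are available. Lean on these libraries where they do the work, as an engineer would, in place of code of your own. Each camera call takes 0.05 s, during which the arm holds its last target. There are 200 camera calls.

TASK

Take the two cartons out of the feeder's catch tray, lower each into the empty low basket beside it and lay both flat on its bottom, without disturbing the tally counter and the two little bottles. Then pull the feeder's spring-return slide out by its crossbar until the crossbar is level with the index collar on the rail beside it (do not shift the collar), and keep hold of it there: the job finishes with the gripper still holding the crossbar out at the collar, not letting go.

Things in the scene. Friction and masses are not known exactly. Their poses are not given: they have to be found in the camera images.
- feeder: Low grey carton feeder fixed to the table. Origin on the table, x to its back, y to its left as seen by the robot, z up. Housing 70 mm high, x -60 to +140, y -235 to +175 mm, with the tally counter and, at x 0 to 145, y 43 to 87 mm, a carton magazine up to 190 mm high on it. Right of the tray the slide; right of that (y -202 mm) the collar's rail, ending in a post 48 mm high at x -240 mm.
- catch_tray (a point): Middle of the catch tray's floor, 2 mm above the table: an aluminium tray in front of the housing, inside 158 mm (feeder x) by 200 mm (feeder y), rim 12 mm high. Part of the feeder. Axes like the feeder's.
- carton_a: Small carton 117 x 34 x 34 mm, 25 to 65 g, lying in the catch tray, pale. Origin at the centre of its underside, x along its length, z up.
- carton_b: Small carton of the same size and weight range, dark, lying next to the other, 25 mm or more apart from it (they may swap places). Origin and axes alike.
- carton_a_mid (a point): Centre of carton_a, 17 mm above its underside.
- carton_b_mid (a point): Centre of carton_b, 17 mm above its underside.
- basket: Low loose plastic basket (teal), 171 x 257 x 52 mm, empty, to the left of the feeder. Origin at the centre of its underside, x along the short side, y along the long side. Bottom 2 mm thick; inside 140 mm (x) by 226 mm (y) at the bottom, wall about 50 mm high. Both cartons fit side by side on the bottom in either direction.
- gate_slide (a joint): How far the slide is pulled out (m): 0 at rest, grows as the crossbar comes towards the robot, along the feeder's -x; stop at 0.09. A spring pulls it back: 6 N at 0 and 1.2 N more for each 10 mm.
- crossbar (a point): Centre of the slide's dark crossbar: 12 mm thick (x), 94 mm long (y), 16 mm high (z); the point is 50 mm above the table. Axes like the feeder's (y -135 mm in its frame). At rest its centre stands 67 mm in front of the housing; two 9 mm rods at y +-39 mm carry it, so its middle 65 mm is free to straddle and pinch from above.
- index_collar (a joint): Where the index collar is clamped on its rail (m): equals the pull of the slide at which crossbar and collar are level. Between 0.03 and 0.07; it slips only if pushed with more than 15 N.
- collar (a point): Mark of the index collar, a small steel block 12 mm thick (x), 26 mm wide (y), 26 mm high, on the rail 67 mm to the right of the crossbar's centre; the point lies mid-thickness at the crossbar's height (50 mm), 6 mm below the collar's top. Axes like the feeder's. Level means: the same feeder x as the crossbar's centre.
- counter: Bystander: round tally counter 46 x 67 x 22 mm, on top of the feeder's housing on the right. Origin at the centre of its underside. Leave alone.
- small_bottle: Bystander: little bottle with black cap, 27 mm across, 74 mm high, upright, to the right of the feeder. Origin at the centre of its underside. Leave alone.
- black_bottle: Bystander: little black bottle of the same size, near the other. Origin at the centre of its underside. Leave alone.
There are look-alikes about, which are no part of the job. Leave any turquoise look-alike of the carton_b alone.

How it is judged:
On the way, in this order (a step that is already met when the one before it is completed fails the run):
1. one carton is lowered into the basket in the gripper (its centre less than 60 mm above the basket's underside) (((x of carton_a_mid in the frame of basket between -0.065 and 0.065 m and y of carton_a_mid in the frame of basket between -0.11 and 0.11 m and z of carton_a_mid in the frame of basket below 0.06 m and contact force between the fingers and carton_a above 0.3 N) or (x of carton_b_mid in the frame of basket between -0.065 and 0.065 m and y of carton_b_mid in the frame of basket between -0.11 and 0.11 m and z of carton_b_mid in the frame of basket below 0.06 m and contact force between the fingers and carton_b above 0.3 N))), for 0.05 s.
2. the other carton is lowered in likewise, with the first one in the basket (((x of carton_a_mid in the frame of basket between -0.065 and 0.065 m and y of carton_a_mid in the frame of basket between -0.11 and 0.11 m and z of each of carton_a_mid, carton_b_mid in the frame of basket below 0.06 m and contact force between the fingers and carton_a above 0.3 N and x of carton_b_mid in the frame of basket between -0.065 and 0.065 m and y of carton_b_mid in the frame of basket between -0.11 and 0.11 m) or (x of carton_b_mid in the frame of basket between -0.065 and 0.065 m and y of carton_b_mid in the frame of basket between -0.11 and 0.11 m and z of each of carton_b_mid, carton_a_mid in the frame of basket below 0.06 m and contact force between the fingers and carton_b above 0.3 N and x of carton_a_mid in the frame of basket between -0.065 and 0.065 m and y of carton_a_mid in the frame of basket between -0.11 and 0.11 m))), for 0.05 s.
3. with both cartons in the basket, the crossbar is held within 5 mm of level with the collar for 0.5 s (x of crossbar in the frame of collar between -0.005 and 0.005 m and contact force between the fingers and gate_slide above 4 N and x of carton_a_mid in the frame of basket between -0.065 and 0.065 m and y of carton_a_mid in the frame of basket between -0.11 and 0.11 m and z of each of carton_a_mid, carton_b_mid in the frame of basket below 0.026 m and x of carton_b_mid in the frame of basket between -0.065 and 0.065 m and y of carton_b_mid in the frame of basket between -0.11 and 0.11 m), for 0.5 s.
At the end, for the whole second after the job is handed in: The fingers still hold the crossbar (more than 4 N on it) within 5 mm of level with the index collar and still, and both cartons lie at rest flat on the basket's bottom (centres less than 26 mm above its underside and inside its walls) (all of step 3 and velocity of joint gate_slide between -0.01 and 0.01 m/s and linear speed of each of carton_a, carton_b below 0.02 m/s); the arm keeps its last pose, push and grip.
It fails at once if the index collar is shifted by more than 4 mm (distance of collar from where it was at the start of the episode above 0.004 m).
It fails at once if the tally counter or a little bottle is moved by more than 20 mm (distance of any of counter, small_bottle, black_bottle from where it was at the start of the episode above 0.02 m).
It also fails if it takes over 64 s, if anything falls off the work surface, if the arm or the gripper's body presses on something with over 40 N, if the wrist force passes 120 N, or if a joint passes its speed limit or range.

## Working session

There is one attempt and no reset: what is moved stays moved. The work goes in short steps, each a Python script; the robot and the scene stay as the last script left them, time stands still between calls to the robot, and variables do not carry over. Pictures are saved under pics/ and viewed, at most 10 in all, crops included, and the job is handed in when it is done.

```bash
mkdir -p pics
cat > h.py <<'E'
import numpy as np, cv2
from cell import env, kin, camera, calibration, job
def snap(n):
    c=calibration(n); im,d=camera(n); return im,d,c
def cloud(d,c):
    R=cv2.Rodrigues(np.array(c["rvec"],float))[0]; t=np.array(c["tvec"],float).ravel()
    v,u=np.mgrid[:480,:640]
    P=np.stack([(u-c["cx"])/c["fx"]*d,(v-c["cy"])/c["fy"]*d,d],-1)
    W=(P-t)@R
    W[d==0]=np.nan
    return W
E
python3 - <<'E'
from h import *
for n in("scene","top"):
    im,d,c=snap(n); cv2.imwrite(f"pics/{n}.png",im); np.savez(f"{n}.npz",im=im,W=cloud(d,c))
    R=cv2.Rodrigues(np.array(c["rvec"]))[0]; print(n,-R.T@np.ravel(c["tvec"]),R[2])
s=env.get_state(); print(s["time"],s["orientation"],env.nose_length)
E
```

```text
scene [-0.52699208 -0.6760722   0.68077495] [ 0.79016865  0.43685514 -0.42987334]
top [ 0.48834985 -0.05774557  1.41151138] [ 0.06458876 -0.00292476 -0.99790768]
0.1 [-4.21542017e-05  1.36473196e-01  9.90643413e-01 -8.32420630e-04] 0.0726
```

View pics/top.png

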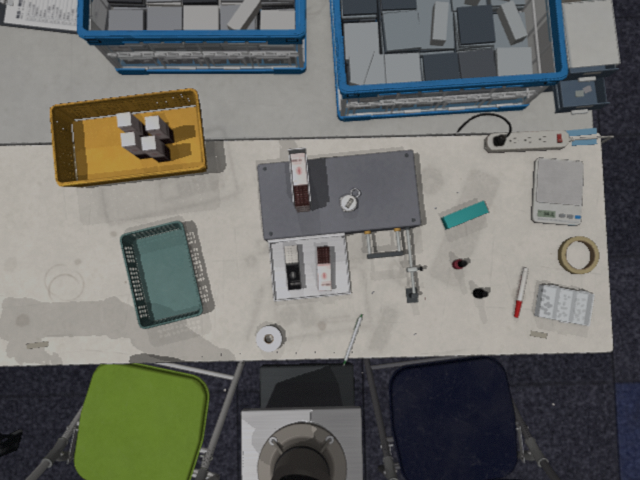

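View pics/scene.png

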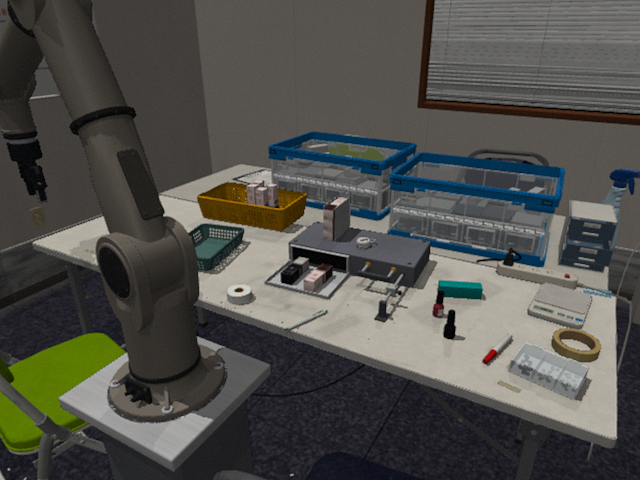

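The top view shows the basket near (165,273), the tray at (311,267) with a dark carton at (292,267) and a pale one at (324,267). The crossbar is near (385,255), the rail and collar near (412,268), and the bottles at (460,264) and (480,293). The turquoise look-alike is at (465,214). Next I'll enlarge the feeder and measure.

Run:
```python
from h import *
z=np.load("top.npz"); im=z["im"]; W=z["W"]
cv2.imwrite("pics/crop.png",cv2.resize(im[215:315,260:430],None,fx=4.7,fy=4.7,interpolation=cv2.INTER_CUBIC))
def rect(m,name,lo=30):
    n,l,st,ce=cv2.connectedComponentsWithStats(m.astype(np.uint8))
    for i in range(1,n):
        if st[i,4]<lo: continue
        P=W[l==i]; P=P[~np.isnan(P[:,0])]
        r=cv2.minAreaRect((P[:,:2]*1000).astype(np.float32))
        print(name,st[i],"rect",np.round(r[0]),np.round(r[1]),round(r[2],1),"z",np.round(np.percentile(P[:,2],[5,50,95]),3))
Z=W[...,2]; v,u=np.mgrid[:480,:640]
roi=lambda a,b,c,d:(u>=a)&(u<b)&(v>=c)&(v<d)
rect((Z>.025)&(Z<.045)&roi(270,350,235,300),"carton")
rect((Z>.035)&(Z<.065)&roi(110,215,210,335),"basket rim")
rect((Z>.003)&(Z<.13)&roi(110,215,210,335),"basket all",500)
rect((Z>.06)&(Z<.08)&roi(250,430,145,245),"housing",200)
rect((Z>.03)&(Z<.07)&roi(350,430,230,305),"slide")
rect((Z>.03)&roi(430,500,250,305),"bottles",10)
hs=cv2.cvtColor(im,cv2.COLOR_BGR2HSV)
for p in [(311,240),(273,300),(350,293),(385,255),(412,268)]: print(p,np.round(W[p[1],p[0]],3),hs[p[1],p[0]])
```

```text
carton [284 245  17  45 582] rect [525.  13.] [116.  35.] 4.1 z [0.033 0.038 0.043]
carton [317 246  15  45 582] rect [521. -70.] [116.  34.] 1.0 z [0.033 0.038 0.043]
basket rim [120 221  83 108 996] rect [515. 354.] [256. 174.] 12.8 z [0.037 0.051 0.057]
basket all [ 113  210   98  125 4971] rect [520. 367.] [324. 235.] 7.8 z [0.003 0.007 0.054]
housing [  257   150   164    93 11076] rect [ 708. -113.] [209. 410.] 4.1 z [0.066 0.071 0.076]
slide [350 230  54  29 377] rect [ 582. -208.] [ 74. 135.] 1.5 z [0.048 0.056 0.065]
slide [406 230  17  68 283] rect [ 528. -307.] [ 40. 176.] 89.8 z [0.04  0.046 0.059]
bottles [455 259  13  10  90] rect [ 525. -427.] [20. 26.] 68.4 z [0.031 0.059 0.076]
bottles [475 288  14  10  93] rect [ 448. -478.] [22. 24.] 73.2 z [0.031 0.058 0.077]
(311, 240) [ 0.598 -0.038  0.001] [165   3 166]
(273, 300) [ 0.439  0.068 -0.001] [ 17  11 166]
(350, 293) [ 0.453 -0.139  0.015] [  0   3 168]
(385, 255) [ 0.551 -0.23   0.058] [102  18  70]
(412, 268) [ 0.515 -0.299  0.054] [ 70   5 153]
```

View pics/crop.png

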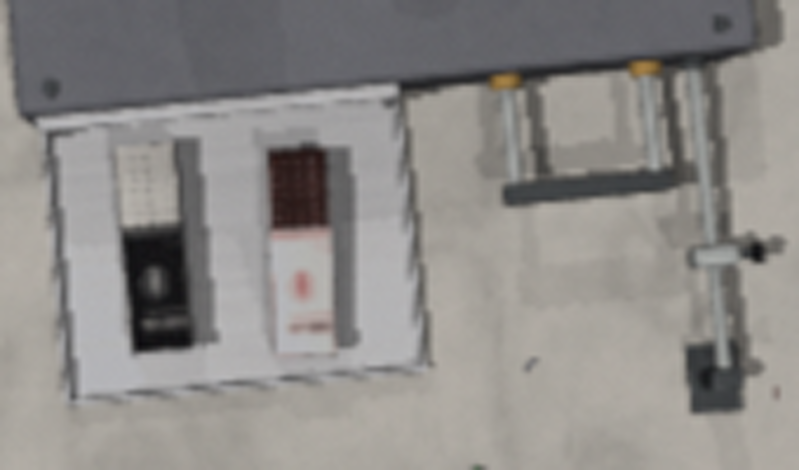

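Both cartons measure 116 x 35 mm and the basket rim 256 x 174 mm, which matches the given sizes. The crop shows the crossbar at about (590,188) and the collar at (714,255), so the pull is roughly 40 mm. I'll refine the basket and collar positions with the wrist camera on the way.

```bash
cat >> h.py <<'E'
def q(a):
    b=np.radians(a+90)/2; return [0,np.cos(b),np.sin(b),0]
E
python3 - <<'E'
from h import *
for n,p,a in (("wb",[.50,.354,.36],94),("wt",[.50,-.03,.36],94),("ws",[.50,-.25,.33],94)):
    env.reach(p,q(a)); env.dwell(.2); im,d,c=snap("wrist"); s=env.get_state()
    cv2.imwrite(f"pics/{n}.png",im); np.savez(n+".npz",im=im,W=cloud(d,c),**{k:np.ravel(c[k]) for k in c})
    print(s["time"],np.round(s["tcp_pos"],3),np.round(s["qpos"],2))
a=np.hstack([cv2.resize(cv2.imread(f"pics/{n}.png"),(400,300)) for n in("wb","ws")]); cv2.imwrite("pics/w2.png",a)
E
```

```text
1.9583 [0.5   0.355 0.36 ] [-0.8   0.33  0.1   1.65 -0.04  1.16  0.96]
3.6417 [ 0.5   -0.029  0.36 ] [-0.36  0.13  0.33  1.91 -0.05  1.11  1.63]
4.7833 [ 0.501 -0.248  0.33 ] [-0.05  0.28  0.49  1.83 -0.15  1.07  2.14]
```

View pics/w2.png

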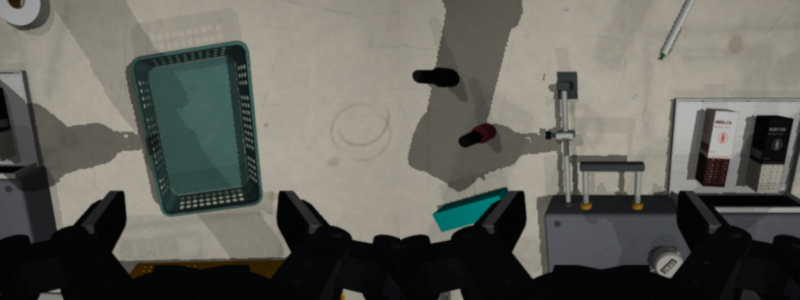

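View pics/ws.png

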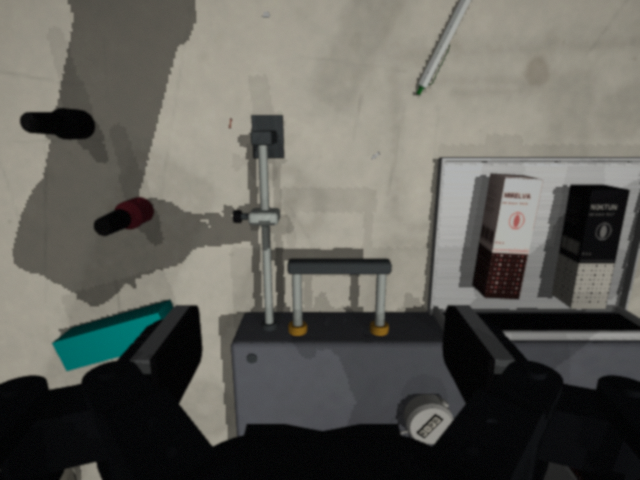

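The wrist views show the basket clearly, centred near (198,128) in the left half. In the slide view the crossbar spans (288–391, 259–274), the collar is at (264,215), and the rail runs along column 265.

Run:
```python
from h import *
def L(n):
    z=np.load(n+".npz"); R=cv2.Rodrigues(z["rvec"])[0]; t=z["tvec"]; return z,R,t
def ray(z,R,t,uv,h):
    uv=np.atleast_2d(np.array(uv,float)); r=np.c_[(uv[:,0]-z["cx"])/z["fx"],(uv[:,1]-z["cy"])/z["fy"],np.ones(len(uv))]@R
    C=-R.T@t; return C+r*((h-C[2])/r[:,2])[:,None]
z,R,t=L("ws"); im=z["im"]; W=z["W"]; print("cam",-R.T@t, R[2])
v,u=np.mgrid[:480,:640]
cv2.imwrite("pics/z.png",cv2.resize(im[190:350,225:405],None,fx=3.7,fy=3.7,interpolation=cv2.INTER_CUBIC))
hs=cv2.cvtColor(im,cv2.COLOR_BGR2HSV)
def rep(n,P):
    r=cv2.minAreaRect((P[:,:2]*1000).astype(np.float32)); print(n,len(P),np.round(r[0],1),np.round(r[1],1),round(r[2],2),"z",np.round(np.percentile(P[:,2],[2,50,98]),4))
m=(u>284)&(u<396)&(v>250)&(v<282)&(W[...,2]>.047)&(im.max(2)<110); rep("bar",W[m])
m=(u>246)&(u<283)&(v>203)&(v<227)&(W[...,2]>.05)&(im.max(2)>60); rep("collar",W[m]); print(np.round(W[m].mean(0),4))
for c in(300,320,340,360,380): print(c,im[254:280,c].max(1), np.round(W[262,c],4))
for c in(255,262,270): print(c,im[200:230,c].max(1))
# rail line
rows=[(v_,) for v_ in range(165,205,3)]+[(v_,) for v_ in range(230,300,3)]
Q=[]
for (r,) in rows:
    k=np.where((W[r,255:280,2]>.03))[0]
    if len(k)>2: Q.append(W[r,255:280][k].mean(0))
Q=np.array(Q); p=np.polyfit(Q[:,0],Q[:,1],1); print("rail yaw",np.degrees(np.arctan(p[0])),np.polyval(p,.52),Q[:,2].mean())
z,R,t=L("wb"); W=z["W"]; m=(W[...,2]>.035)&(W[...,2]<.07)&(u>190)&(u<430)&(v<350); m[290:,:250]=0
mm=cv2.morphologyEx(m.astype(np.uint8),cv2.MORPH_OPEN,np.ones((2,2)))>0; rep("basket",W[mm])
m=(W[...,2]<.012)&(W[...,2]>-.01)&(cv2.cvtColor(z["im"],cv2.COLOR_BGR2HSV)[...,1]>60)&(u>190)&(u<430)&(v<350)
m=cv2.morphologyEx(m.astype(np.uint8),cv2.MORPH_OPEN,np.ones((7,7)))>0; rep("basket floor",W[m]); print(W[m].mean(0))
for n,(a,b,c,d) in(("wt",(0,640,0,330)),):
    z,R,t=L(n); W=z["W"]; m=(W[...,2]>.029)&(W[...,2]<.043)&(v<330)
    k,l,st,ce=cv2.connectedComponentsWithStats(m.astype(np.uint8))
    for i in range(1,k):
        if st[i,4]>800: print(st[i]); rep("c",W[l==i])
```

```text
cam [ 0.43337248 -0.25431337  0.40046598] [ 0.26831834  0.02013255 -0.9631199 ]
bar 1652 [ 557.4 -230.3] [21.1 92.4] 3.98 z [0.0477 0.0577 0.0595]
collar 405 [ 513.3 -300.5] [11.7 25.6] 4.02 z [0.0524 0.0558 0.0578]
[ 0.5128 -0.3001  0.0557]
300 [ 87  87  84  74  55  31  22  23  33  43  49  52  53  54  53  55  56  57
  56  67  91 111 121 122 124 125] [ 0.5503 -0.2653  0.0553]
320 [ 88  88  85  76  56  32  21  28  35  43  47  55  54  56  56  57  57  56
  58  70 101 130 146 155 158 159] [ 0.5488 -0.2475  0.0559]
340 [ 86  88  84  75  54  35  23  27  34  43  49  54  57  58  58  58  59  58
  59  72 104 136 153 157 158 158] [ 0.5474 -0.2297  0.0563]
360 [ 86  84  80  72  53  33  26  26  36  43  50  56  57  59  58  58  59  57
  57  69  93 118 135 146 151 152] [ 0.5464 -0.2118  0.0554]
380 [145 143 139 123  87  50  26  29  35  43  52  56  57  58  60  59  58  58
  59  72  97 119 128 130 131 131] [ 0.5448 -0.1941  0.0564]
255 [ 89  91  88  89  86  86  85  75  62  53  53  59  74 101 127 143 150 153
 153 152 150 143 123  96  77  70  70  72  73  75]
262 [113 111 112 110 108 108 109 107 102  94  75  69  85 111 133 147 154 155
 152 146 127 103  87  82  75  70  75  83  88  89]
270 [161 161 161 159 157 153 141 114  81  64  56  61  81 109 134 150 155 156
 155 149 139 125 106  86  79  88  99 103 101 101]
rail yaw 4.164295409399849 -0.2996413679581509 0.04343798549485725
basket 7947 [530.  364.8] [274.2 181.1] 15.23 z [nan nan nan]
basket floor 27106 [516.4 353.2] [229.1 146.4] 12.87 z [0.001  0.0027 0.0046]
[0.50790602 0.35157077 0.0027095 ]
[ 612  127   24  203 1192]
c 1192 [516.1 271.3] [212.1  10.8] 11.07 z [0.0292 0.0369 0.0427]
[ 262  157   38  118 4060]
c 4060 [521.7 -70.7] [116.7  34.6] 1.04 z [0.0349 0.0368 0.0384]
[ 344  168   39  115 3979]
c 3979 [525.7  12.3] [116.5  34.7] 3.99 z [0.0351 0.0368 0.0384]
[ 223  289  191   12 1006]
c 1006 [600.7 -26.5] [  7.  196.7] 4.15 z [0.0293 0.0364 0.0427]
```

View pics/z.png

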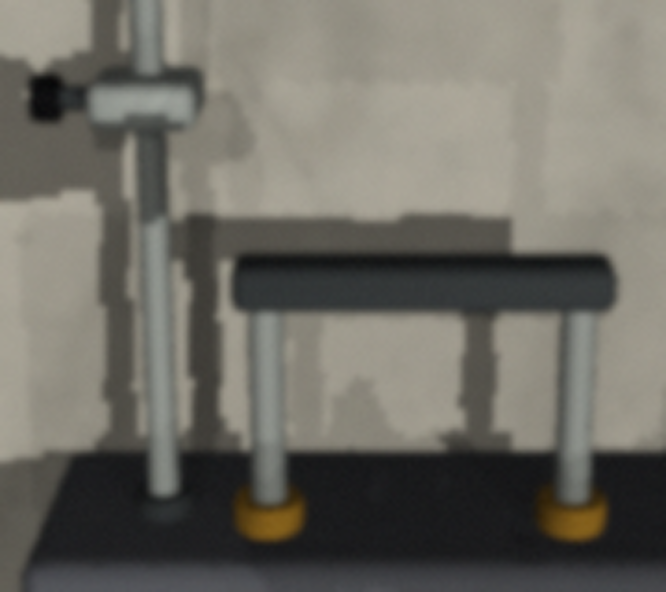

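The measurements agree. The cartons are at (525.7, 12.3) with yaw 4.0° and (521.7, −70.7) with yaw 1.0°. The basket floor is at (516.4, 353.2) with its long axis at 12.9°. The collar is at (513.3, −300.5) and the feeder yaw is about 4.1°. I'll move the pale carton first.

```bash
cat >> h.py <<'E'
BC=np.array([.5164,.3532]); E=np.array([np.cos(np.radians(12.87)),np.sin(np.radians(12.87))])
def st(m):
    s=env.get_state(); print(m,round(s["time"],2),np.round(s["tcp_pos"],4),"op",round(s["opening"],4),"gf",np.round(s["gripper_force"],1),"F",np.round(s["force"],1))
def carry(xy,yaw,off,zg=.079):
    env.grip(.058,30)
    env.reach([*xy,.16],q(90+yaw)); env.movel([*xy,zg],.12); st("at")
    env.grip(0.02,30); st("gripped")
    env.movel([*xy,.20],.2); st("lifted")
    b=BC+off*E
    env.reach([*b,.20],q(12.87)); st("over")
    env.movel([*b,.12],.15); print("hit",env.movel([*b,zg+.001],.05,stop_force=8)); st("low")
    env.dwell(.15); env.grip(.052); env.dwell(.2); st("rel"); env.movel([*b,.20],.2)
E
python3 - <<'E'
from h import *
carry([.5217,-.0707],1.0,.052)
im,d,c=snap("wrist"); cv2.imwrite("pics/p1.png",im); st("end")
E
```

```text
at 6.97 [ 0.5222 -0.071   0.0796] op 0.0577 gf 0.0 F [-0.4 -0.5  0.1]
gripped 7.31 [ 0.5224 -0.0708  0.0799] op 0.0338 gf 31.3 F [-0.4 -0.   5.4]
lifted 8.07 [ 0.521  -0.0704  0.1992] op 0.0343 gf 30.7 F [-1.   0.2 -0.6]
over 9.7 [0.5676 0.363  0.1996] op 0.0341 gf 30.6 F [ 0.2 -0.4 -0.7]
hit True
low 11.13 [0.5665 0.3645 0.0804] op 0.0343 gf 31.4 F [-1.3 -0.5  4.1]
rel 11.8 [0.5658 0.3643 0.0797] op 0.0519 gf 0.0 F [ 0.3 -0.5  0.6]
end 12.6 [0.5661 0.3646 0.1983] op 0.0517 gf 0.0 F [-0.   0.9 -0.1]
```

View pics/p1.png

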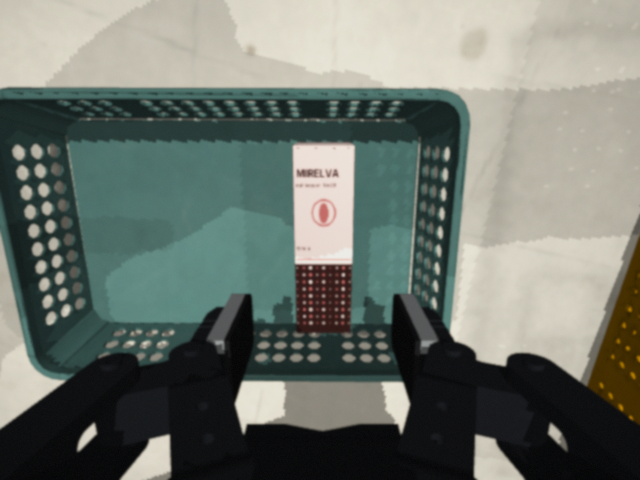

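The pale carton lies flat on the basket floor around (323,237), clear of the end walls. Now the dark one.

Run:
```python
from h import *
carry([.5257,.0123],4.0,-.052)
b=BC; env.reach([.47,.32,.33],q(94)); env.dwell(.2)
im,d,c=snap("wrist"); cv2.imwrite("pics/p2.png",im); st("end"); W=cloud(d,c); v,u=np.mgrid[:480,:640]
t,dt,ct=snap("top"); Wt=cloud(dt,ct)
for n,W,m in(("wrist",W,(v<330)),("top",Wt,(v>200)&(v<340)&(u>100)&(u<220))):
    P=W[...,:2]-BC; a=P@E; b_=P@[-E[1],E[0]]; m=m&(abs(a)<.105)&(abs(b_)<.066)&(W[...,2]>.02)
    k,l,s,ce=cv2.connectedComponentsWithStats(m.astype(np.uint8))
    for i in range(1,k):
        if s[i,4]<200: continue
        w=W[l==i]; r=cv2.minAreaRect((w[:,:2]*1000).astype(np.float32)); print(n,np.round(r[0]),np.round(r[1]),round(r[2],1),"basket long/short",np.round([a[l==i].mean(),b_[l==i].mean()],3),np.round(np.percentile(w[:,2],[2,50,98]),3))
```

```text
at 15.2 [0.5262 0.0123 0.0794] op 0.0576 gf 0.0 F [ 0.3  0.1 -0.1]
gripped 15.53 [0.5263 0.0124 0.0799] op 0.034 gf 31.5 F [-0.3 -0.5  6.6]
lifted 16.29 [0.525  0.0124 0.1992] op 0.0339 gf 30.8 F [-0.1 -0.4 -1.2]
over 17.91 [0.466  0.3406 0.1996] op 0.0339 gf 30.7 F [ 0.3 -0.5 -0.9]
hit True
low 19.35 [0.4653 0.3413 0.0803] op 0.034 gf 31.6 F [-0.1 -0.7  5. ]
rel 20.02 [0.4646 0.3411 0.0799] op 0.0522 gf 0.0 F [-0.2 -0.1  0.7]
end 22.13 [0.4698 0.3201 0.3293] op 0.0525 gf 0.0 F [ 0.1 -0.4 -0.1]
wrist [465. 341.] [ 35. 117.] 12.9 basket long/short [-0.054 -0.001] [0.026 0.037 0.039]
wrist [521. 354.] [129. 117.] 12.5 basket long/short [ 0.02  -0.003] [0.022 0.037 0.288]
wrist [466. 289.] [18. 12.] 56.5 basket long/short [-0.066 -0.052] [0.262 0.277 0.29 ]
top [566. 364.] [ 36. 119.] 12.6 basket long/short [ 0.05  -0.002] [0.024 0.038 0.044]
top [458. 327.] [ 71. 128.] 40.6 basket long/short [-0.053 -0.045] [0.031 0.414 0.57 ]
```

View pics/p2.png

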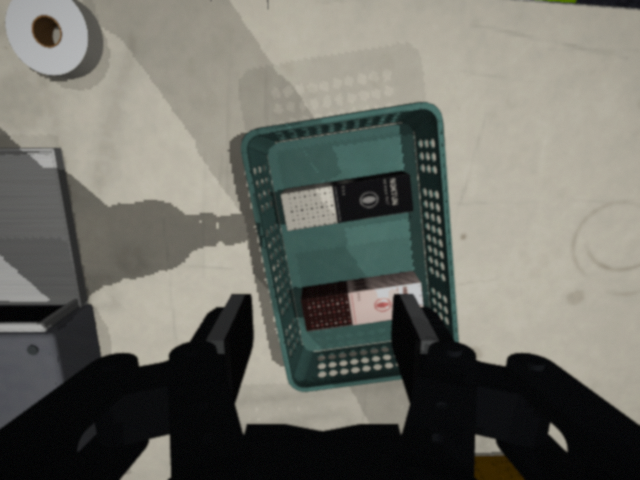

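Both cartons lie flat: dark at (345,200), pale at (360,300), tops at 37 mm. Now the slide, with the wrist camera turned to the collar side so that I can check the alignment.

Run:
```python
from h import *
z=np.load("ws.npz"); W=z["W"]; v,u=np.mgrid[:480,:640]
P=W[(u>305)&(u<375)&(v>258)&(v<276)&(W[...,2]>.0565)]; X=P@[.99744,.0715,0]; print("bar top feeder-x",np.percentile(X,[2,50,98]),"collar",np.dot([.5133,-.3005],[.99744,.0715]))
U=np.array([np.cos(np.radians(4.1)),np.sin(np.radians(4.1))]); N=np.array([-U[1],U[0]])
T=np.array([.5133,-.3005])+.067*N; k=(np.percentile(X,98)-.006)-T@U; b=T+k*U; print("target",T,"bar",b,k)
np.save("T.npy",T)
a=-175.9
try:
    env.grip(.045,40); env.reach([*b,.20],q(a))
except env.PlanningError as e:
    print(e); a=4.1; env.reach([*b,.20],q(a))
st("above"); print(np.round(env.get_state()["qpos"],2))
print(env.movel([*b,.104],.08,stop_force=8)); st("down")
im,d,c=snap("wrist"); cv2.imwrite("pics/s1.png",im); np.savez("s1.npz",W=cloud(d,c),im=im)
```

```text
bar top feeder-x [0.53013042 0.53509187 0.54066012] collar 0.490500202
target [ 0.50850967 -0.23367147] bar [ 0.55255541 -0.23051423] 0.04415874746375453
above 24.73 [ 0.5528 -0.2293  0.2   ] op 0.0449 gf 0.0 F [0.6 0.5 0.1]
[ 1.1   0.79 -1.19  1.78  0.81  1.15  2.86]
False
down 26.07 [ 0.5529 -0.2305  0.1046] op 0.0449 gf 0.0 F [ 0.5 -0.2  0.2]
```

View pics/s1.png

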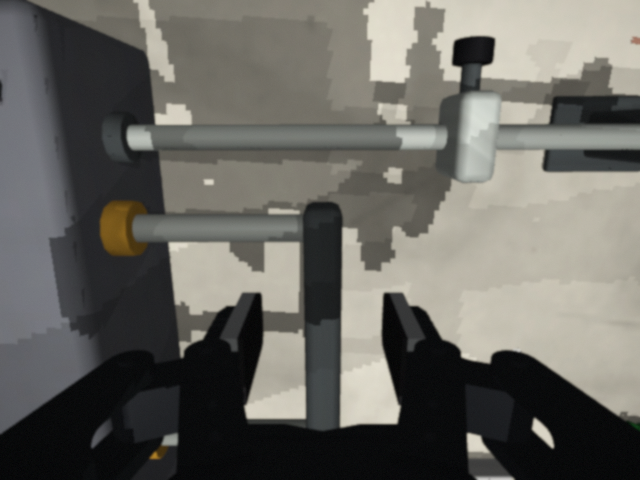

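The crossbar sits centred between the open fingers at column 323, and the collar is visible at (472,138). Next I'll close, pull, and compare the two.

```bash
cat > m.py <<'E'
from h import *
U=np.array([np.cos(np.radians(4.1)),np.sin(np.radians(4.1))]); N=np.array([-U[1],U[0]]); T=np.load("T.npy")
def level(n,W):
    a=(W[...,:2]-T)@U; b=(W[...,:2]-T)@N
    for nm,m in(("collar",(abs(b+.067)<.012)&(abs(W[...,2]-.056)<.003)&(abs(a)<.02)),("bar",(b>-.046)&(b<-.018)&(abs(W[...,2]-.058)<.003)&(a<.06)&(a>-.04))):
        print(n,nm,m.sum(),np.round(np.percentile(a[m],[2,50,98])*1000,1))
E
python3 - <<'E'
from m import *
level("before",np.load("s1.npz")["W"])
try: print(kin.inverse_kinematics([*T,.104],q(-175.9)))
except Exception as e: print(e)
env.grip(0.0,50); st("closed"); p=np.array(env.get_state()["tcp_pos"])
env.movel([*T,p[2]],.04); env.dwell(.3); st("pulled")
im,d,c=snap("wrist"); cv2.imwrite("pics/s2.png",im); W=cloud(d,c); level("after",W); print((np.array(env.get_state()["tcp_pos"])[:2]-T)@U)
E
```

```text
before collar 3558 [-4.4  1.5  6.4]
before bar 3431 [39.5 45.1 50.8]
[ 1.1054843   0.86201019 -1.09717409  1.92493753  0.94286515  0.98783482
  2.76605128]
closed 26.52 [ 0.5528 -0.2306  0.1043] op 0.0112 gf 50.0 F [ 0.8 -0.9  2.2]
pulled 28.07 [ 0.5108 -0.2337  0.1044] op 0.0113 gf 48.6 F [11.7 -0.6 -9.5]
after collar 3510 [-5.3  0.5  6. ]
after bar 3424 [-2.3  3.4  9. ]
0.0022989927942762274
```

The arm sagged about 2 mm under the spring, so the bar is about 3 mm short of the collar. I'll trim it.

Run:
```python
from m import *
env.movel([*(T-.003*U),.104],.02); env.dwell(.8); st("trim")
im,d,c=snap("wrist"); cv2.imwrite("pics/s3.png",im); level("after",cloud(d,c)); print(np.round(env.get_state()["joint_velocities"],4))
```

```text
trim 29.22 [ 0.5082 -0.2339  0.1044] op 0.0111 gf 49.0 F [11.6  0.2 -7.4]
after collar 3495 [-5.3  0.3  6. ]
after bar 3430 [-4.9  0.9  6.5]
[-0.001  -0.      0.0005  0.0001  0.0006 -0.0008 -0.0023]
```

View pics/s3.png

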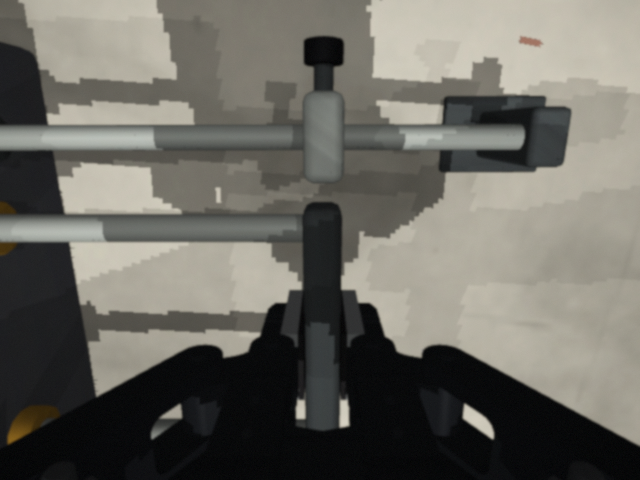

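The crossbar at column 322 and the collar at column 324 are level to within 1 mm, and the bar is held at 49 N. I'll hand the job in.

```bash
python3 -c "
from h import *
print(job.job_done())"
```

```text
the job is handed in; nothing more can be done
None
```

The job is handed in at about 29 s of the 64 s, with no verdict reported: both cartons lie flat in the basket, and the gripper holds the crossbar at about 49 N, within about 1 mm of level with the collar.

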